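# Fit the hose clamp on the water filter's barbed outlet

### The arm

A 7-joint arm with a two-finger parallel gripper is mounted at the origin on a cart in front of the work surface, level with it; the furniture and walls round the work are solid. World frame = base frame: x ahead of the robot, y to its left, z up, the work surface at z = 0. Lengths are in m, angles in rad, forces in N, time in s.
With the tool pointing down it reaches from about 0.425 to 0.925 m from the base axis. Payload 6.8 kg.
Tool frame: the origin (TCP) lies midway between the tips of the shut fingers; the grasp point (between the pads) lies 19 mm behind it; z points along the fingers, y is the line along which they close (so a half turn about z gives the same grasp; the last joint's range is limited). The gripper opens to 85 mm and grips with 20 to 120 N. Pads are 22 mm wide; open, the fingers measure 114 mm over their backs; the gripper's body (76 mm by 85 mm) begins 54 mm behind the grasp point. The pads swing forward as they close: fully open they stand 13 mm farther back than shut.
Start: joints at [-1.247, 0.477, 0.022, 1.555, -0.011, 1.109, -0.083], TCP at [0.282, 0.613, 0.231] pointing down, gripper open.
Joint ranges: [-2.96, 2.96], [-0.34, 2.1], [-1.41, 1.46], [0.24, 2.44], [-1.37, 4.51], [0.17, 1.92], [-2.96, 2.96]. Speed limits (rad/s): [2.39, 2.39, 3.14, 3.14, 3.14, 3.14, 3.14].

### API

Orientations are given as a rotation vector (axis times angle).
In Python, from bench import r gives the robot as it stands.
- The arm moves only by the tool servo_tool, never from a script. Its arguments are lists of equal length, an entry for each row: "turn": the turn, a rotation vector about the world's x, y, z in units of 5 degrees (1.0 is 5 degrees), a list of three; "slide": the shift along the world's x, y, z in units of 30 mm (1.0 is 30 mm), a list of three; "hand": the opening, from 0 (shut) to 1 (fully open). In form: {"turn": [[rx, ry, rz], ...], "slide": [[dx, dy, dz], ...], "hand": [hand, ...]}. A call has 1 to 8 rows; each row is the pose to reach, as a shift and turn from the pose commanded when the call began; what a row does not reach only later rows make up. A row lasts 1/8 s, in which the tool goes at most 62.5 mm and 10.7 degrees, less where a joint would pass 70% of its speed; a pose out of reach is approached as far as the arm can. A call with a gripper value outside its range is refused whole. The fingers move at their own pace and stop on an object; "squeeze" is the grip in N (left out, the last holds). Time passes only in rows, so rows that repeat a pose let the fingers close. It gives the time, the measured TCP pose, the force, the opening and the grip force at its end, in the units of the state.
- r.get_obs(): the state, without advancing time (a new reading comes with each control period).
- r.grab_frame(name): name is "scene" or "top"; returns (picture, depth): 420x560x3 uint8, red, green, blue; 420x560 float32, m along the optical axis (not along the pixel's ray), 0 where there is no reading.
- r.get_calibration(name): a dict with "fovy" (degrees; the focal length in pixels is half the picture's height over the tangent of half this angle, whatever the lens; pixels are square), "cx", "cy" (the principal point, pixels), "k1" (the pictures are not rectified: a ray, as slopes to the right and down, at radius r is drawn at 1 + k1 r^2 times it, then the intrinsics apply), "R" (3x3) and "t" (3): a world point X has camera coordinates R X + t. Camera axes: x right, y down, z forward; pixel columns grow to the right and rows downward; lengths in m; the calibration is good to about 2 mm. A picture is of the moment at which its call begins. get_calibration takes no time and is no camera call.
- r.hand_in(): hands the job in; it is judged then, once.
The state is a dict: "clock": time; "joints": joint angles; "qvel": joint speeds; "tau": joint torques, N m; "tcp_pos": TCP position; "orientation": TCP orientation; "contact_force": force on the tool from outside, world axes, zero at the start; "moment": the same for the moment, N m; "grip_width": finger opening in m; "gripper_force": force on a finger pad.
Only numpy, scipy, OpenCV 4.12 (cv2) and the standard library are available. Lean on these libraries where they do the work, as an engineer would, in place of code of your own. Each camera call takes 0.05 s, during which the arm holds its last target. There are 200 camera calls.

### The job

The worktop water filter is being packed away and its steel hose clamp travels on its outlet. Pick up the clamp with its thumb key upward, push it gently over all the barbs of the outlet onto the plain neck between the last barb and the collar, then turn its thumb key clockwise until the band is snug (you feel the key go clearly stiffer) but not overtightened, and let go, leaving everything else where it stands.

Things in the scene. Friction and masses are not known exactly. Their poses are not given: they have to be found in the camera images.
- water_filter: The fixed squat water filter: white upright cylinder with grey base and lid (112 mm across at the foot, 98 mm at the lid, 136 mm high). Origin: centre of its underside, z up. Its barbed outlet runs level along its own -x, axis 100 mm above the worktop; the grey collar (40 mm across) at the outlet's root ends 66 mm from the origin.
- neck (a point): Point on the outlet's axis in the plain neck (31 mm across, 66 to 106 mm from the filter's origin), 90 mm from the origin; axes as the filter's: -x points out along the outlet. The middle of the band belongs here, within 8 mm.
- outlet_tip (a point): Centre of the outlet's nose tip, 148 mm from the filter's origin; axes as the filter's. The nose is 23 mm across here and widens to 31 mm over 14 mm. Three barbs follow, 34 mm across, each sloping on the nose side (from 30 mm) and steep on the filter side; steep faces 22, 32 and 42 mm behind the tip, then the plain neck.
- clamp: The loose steel hose clamp (110 to 180 g), standing on its band and housing. Origin: underside below the band's axis, z up. The band is a loop 18 mm wide, axis level along the clamp's x; inside, its fixed face is at y = +17.5 mm, top and bottom 18.5 mm from the axis, metal 2 mm. The screw housing is a block 24 (x) by 26 (y) by 32 mm (z) centred at y = +31 mm. Either end may go on first.
- band_axis (a point): Point on the band's axis in the middle of its width, 20.5 mm above the clamp's underside; axes as the clamp's. The outlet's axis should run through this point while the band goes on; when the clamp is let go it shifts 2 mm sideways to rest on the neck.
- housing_mid (a point): Point in the housing where it is gripped, across its two x faces (24 mm apart), the fingers passing either side of the key: 22 mm above the clamp's underside, y = +28 mm from the band's axis. Axes as the clamp's.
- inner_band: The moving arc of the band, opposite the housing, sliding along y. Sprung inward, opening from y = -12 to +17.5 mm when free; nose and barbs push it back (5 to 12 N of push along the outlet). It holds the neck with about 5.5 N untightened, so the clamp stays put. After the slack its press rises about 110 N per rad and the key's torque 0.6 N m per rad; snug is 12 to 23 N (0.04 to 0.1 N m more).
- key_wing (a point): Middle of the thumb key's block-shaped wing above the housing: 13 mm thick (point x), 20 mm wide (point y), 26 mm high; the housing's top is 30 mm below. Turns about its own z (upright while the clamp is), clockwise from above to tighten. Slack takes 1.1 to 2.2 rad, different each time, against about 0.13 N m of friction; snug comes within 0.2 rad after. It stays where left.
- soup_tin: Bystander: a tin, 75 mm across, 110 mm high; origin at its underside.
- pepper_jar: Bystander: a small spice jar, 41 mm across, 105 mm high; origin at its underside.
- mug_blue: Bystander: a spotted mug, 82x117x91 mm; origin at its underside.

How it is judged:
By the outcome, as a careful person would: the job done as asked, in the order asked, and still so for the second after the job is handed in, with the robot touching nothing.
It also fails if it takes over 72 s, if anything falls off the work surface, if the arm or the gripper's body presses on something with over 40 N, if the wrist force passes 120 N, or if a joint passes its speed limit or range.

## Working session

There is one attempt and no reset: what is moved stays moved. The work goes in short steps, Python scripts to look and compute and a tool call to move; the robot and the scene stay as the last step left them, time stands still between calls to the robot, and variables do not carry over. Pictures are saved under pics/ and viewed, at most 10 in all, crops included, and the job is handed in when it is done.

Besides the shell and the picture viewer there is one more tool, called after "Call:" as name(argument=value, ...), one argument or row to a line, values as JSON. servo_tool: Moves the arm, as the interface text tells. Its arguments: {"type":"object","properties":{"turn":{"type":"array"},"slide":{"type":"array"},"hand":{"type":"array"},"squeeze":{"type":"number"}},"required":["turn","slide","hand"]}

```bash
mkdir -p pics; ls
cat > h.py <<'E'
import numpy as np, cv2
from bench import r
def cal(n):
    c=r.get_calibration(n); f=210/np.tan(np.radians(c['fovy'])/2)
    return c,f
def points(n,depth):
    c,f=cal(n); K=np.array([[f,0,c['cx']],[0,f,c['cy']],[0,0,1.]])
    v,u=np.mgrid[0:420,0:560]
    p=cv2.undistortPoints(np.stack([u,v],-1).reshape(-1,1,2).astype(np.float64),K,np.array([c['k1'],0,0,0.])).reshape(420,560,2)
    X=np.dstack([p*depth[...,None],depth])
    return (X-np.array(c['t']))@np.array(c['R'])
E
python3 - <<'E'
from h import *
for n in('scene','top'):
    im,d=r.grab_frame(n); cv2.imwrite(f'pics/{n}0.png',im[...,::-1]); np.save(n+'0.npy',points(n,d)); c,f=cal(n); print(n,f,c)
o=r.get_obs(); print(o)
E
```

```text
pics
scene 388.82328319778594 {'fovy': 56.746175930516515, 'cx': 280.3882750046437, 'cy': 212.16190920261596, 'k1': 0.0028016709404098616, 'R': array([[ 0.63556432, -0.77182582, -0.01851753],
       [-0.41370893, -0.3202243 , -0.85223314],
       [ 0.65184578,  0.54930984, -0.52283437]]), 't': array([-0.36193136,  0.28007442,  0.91916725])}
top 431.2760175499027 {'fovy': 51.9254159748439, 'cx': 276.49594856999977, 'cy': 214.4260190284209, 'k1': 0.043945043589609746, 'R': array([[ 2.09469634e-02, -9.99777069e-01,  2.65263520e-03],
       [-9.96249097e-01, -2.10957077e-02, -8.39208485e-02],
       [ 8.39580992e-02, -8.84798477e-04, -9.96468893e-01]]), 't': array([-0.01884121,  0.52109406,  1.28416557])}
{'clock': 0.1, 'joints': array([-1.2470869 ,  0.4777312 ,  0.02236273,  1.55637019, -0.01146348,
        1.10932142, -0.08310766]), 'qvel': array([-0.00028639, -0.00033658, -0.00095587, -0.00227525, -0.00034565,
        0.00130644,  0.00054966]), 'tau': array([ 5.36280539e-03, -5.97759068e+01,  1.61431320e+00, -2.81957424e+01,
        1.28400995e-02,  5.02500465e-03, -1.33641373e-05]), 'tcp_pos': array([0.28229956, 0.61252633, 0.23040669]), 'orientation': array([-6.72967785e-01, -3.06846115e+00,  2.65453987e-03]), 'contact_force': array([ 0.15350805, -0.27891143, -0.43389494]), 'moment': array([-0.02505591, -0.01035673,  0.05979413]), 'gripper_force': 0.0, 'grip_width': 0.08521459012134718}
```

View pics/scene0.png

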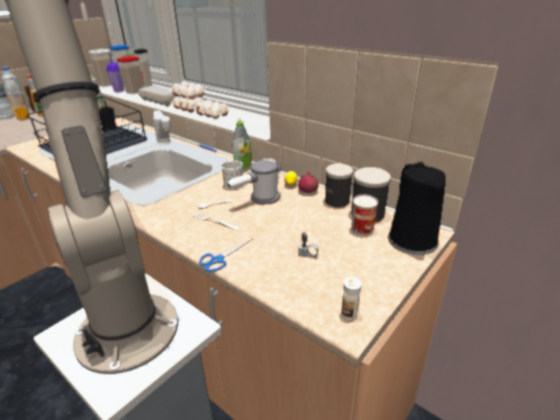

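View pics/top0.png

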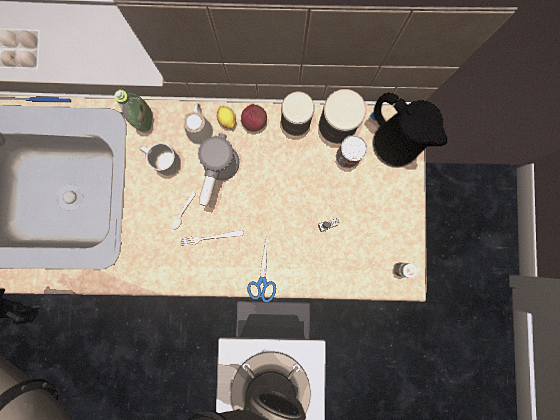

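The scene view shows the filter at about (265,180) with its outlet pointing left to (232,182), and the clamp at about (308,246). In the top view the filter is at (215,155) with its outlet end at (207,203), and the clamp is at (328,225). Next I'll measure both.

Run:
```python
from h import *
a=cv2.imread('pics/top0.png')[205:245,305:355]; b=cv2.imread('pics/scene0.png')[225:265,285:335]
c=cv2.imread('pics/top0.png')[125:215,185:245]
z=lambda i,s:cv2.resize(i,None,fx=s,fy=s,interpolation=cv2.INTER_NEAREST)
W=np.zeros((560,780,3),np.uint8); 
for im,s,y,x in((a,7,0,0),(b,7,280,0),(c,6,0,360)):
    q=z(im,s); W[y:y+q.shape[0],x:x+q.shape[1]]=q
cv2.imwrite('pics/crops.png',W)
P=np.load('top0.npy'); S=np.load('scene0.npy')
def near(P,x,y,rad,z0,z1):
    m=(np.hypot(P[...,0]-x,P[...,1]-y)<rad)&(P[...,2]>z0)&(P[...,2]<z1); return P[m]
print('clamp c',P[225,328],'filter c',P[155,215],'outlet',P[195,208], 'table',P[225,300],P[250,330])
for n,Q in(('t',P),('s',S)):
    q=near(Q,P[225,328,0],P[225,328,1],.06,.008,.2); print(n,len(q)); print(np.round(q[np.argsort(q[:,2])][::4]*1000).astype(int).tolist())
```

```text
clamp c [ 0.4894603  -0.15796217  0.07271896] filter c [0.6738686  0.16684187 0.13864004] outlet [0.56489236 0.18700792 0.11087702] table [ 0.4922887  -0.08090848 -0.00229192] [ 0.41761078 -0.17396029 -0.00241662]
t 151
[[518, -162, 8], [494, -187, 10], [483, -138, 14], [501, -145, 26], [496, -193, 27], [501, -160, 28], [498, -145, 30], [489, -145, 31], [477, -148, 32], [477, -142, 32], [498, -142, 32], [495, -145, 33], [482, -142, 34], [495, -183, 35], [494, -139, 36], [482, -148, 36], [498, -186, 37], [492, -171, 38], [489, -171, 38], [504, -186, 39], [504, -174, 39], [498, -171, 40], [501, -174, 40], [504, -183, 40], [507, -182, 41], [507, -176, 42], [492, -179, 43], [492, -176, 44], [494, -176, 45], [485, -152, 51], [495, -144, 68], [498, -146, 72], [498, -149, 73], [489, -149, 74], [486, -155, 75], [498, -152, 76], [489, -146, 76], [486, -160, 77]]
s 231
[[497, -165, 8], [497, -190, 9], [477, -143, 10], [501, -191, 11], [480, -160, 12], [481, -148, 13], [486, -155, 14], [482, -162, 15], [478, -143, 16], [493, -164, 17], [512, -191, 19], [480, -152, 19], [482, -140, 20], [512, -191, 22], [478, -150, 23], [484, -167, 24], [512, -190, 26], [476, -148, 27], [485, -163, 29], [502, -193, 29], [494, -160, 29], [483, -146, 30], [482, -162, 30], [475, -145, 30], [485, -167, 31], [494, -156, 31], [488, -150, 32], [493, -165, 32], [482, -151, 32], [503, -164, 33], [493, -161, 34], [484, -160, 35], [508, -193, 36], [500, -191, 37], [515, -188, 37], [509, -182, 38], [490, -174, 38], [492, -154, 39], [497, -186, 39], [504, -188, 40], [494, -185, 41], [497, -190, 41], [489, -159, 43], [491, -162, 50], [493, -164, 53], [486, -158, 55], [491, -162, 57], [483, -156, 59], [487, -150, 61], [488, -164, 63], [489, -163, 66], [485, -155, 68], [491, -165, 69], [491, -143, 70], [484, -156, 72], [494, -145, 73], [492, -153, 74], [488, -149, 74]]
```

View pics/crops.png

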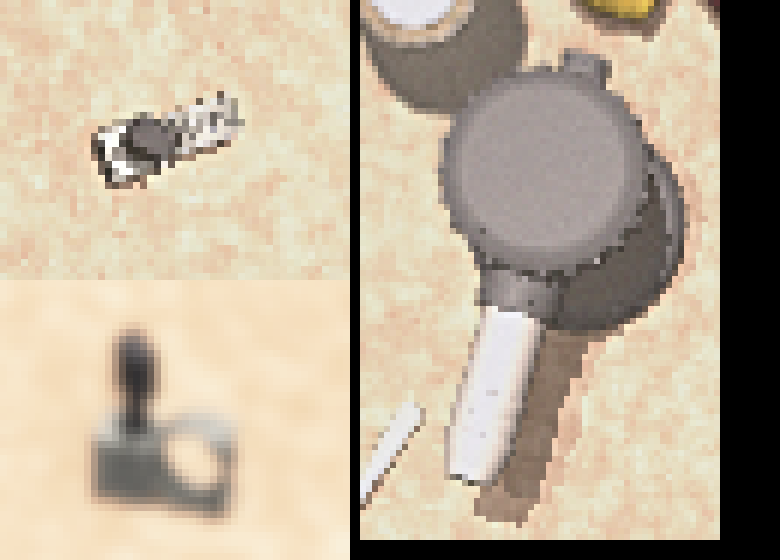

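The clamp stands with its housing at left (+y) and the key above it, and the band lies to the right. The white outlet runs from the grey collar near (520,290) to its tip near (470,480) in the crop. Next I'll fit poses from the points.

Run:
```python
from h import *
P=np.load('top0.npy'); S=np.load('scene0.npy')
def med(Q): 
    m=(abs(Q[...,0]-.49)<.1)&(abs(Q[...,1]+.12)<.1)&(abs(Q[...,2])<.006); return np.median(Q[m][:,2])
zt,zs=med(P),med(S); print('table',zt,zs)
def crop(Q,z,x,y,rad,a,b):
    q=Q.reshape(-1,3)-[0,0,z]; m=(np.hypot(q[:,0]-x,q[:,1]-y)<rad)&(q[:,2]>a)&(q[:,2]<b); return q[m]
for n,Q,z in(('top',P,zt),('scene',S,zs)):
    q=crop(Q,z,.494,-.166,.05,.008,.044)
    print(n,'clamp rect',cv2.minAreaRect((q[:,:2]*1000).astype(np.float32)))
    k=crop(Q,z,.494,-.156,.04,.055,.1); print('key',k.mean(0),k.max(0),np.percentile(k[:,2],95),cv2.minAreaRect((k[:,:2]*1000).astype(np.float32)))
    l=crop(Q,z,.674,.167,.075,.125,.16)
    print('lid',cv2.minEnclosingCircle((l[:,:2]*1000).astype(np.float32)),np.median(l[:,2]))
    o=crop(Q,z,.56,.19,.06,.085,.13); o=o[np.hypot(o[:,0]-.674,o[:,1]-.167)>.07]
    vx,vy,x0,y0=cv2.fitLine((o[:,:2]*1000).astype(np.float32),cv2.DIST_L2,0,.01,.01).ravel(); print('outlet',len(o),np.degrees(np.arctan2(vy,vx)),x0,y0,cv2.minAreaRect((o[:,:2]*1000).astype(np.float32)),o[:,2].max())
    d=np.array([-abs(vx),-vy*np.sign(vx)]); s=(o[:,:2]-[.674,.167])@d; print('tip s',s.max(), o[np.argmax(s)])
    for n2,u,v in (('mug',163,157),('tin',-1,0)):
        pass
    w=crop(Q,z,.655,.29,.09,.03,.12); w=w[np.hypot(w[:,0]-.674,w[:,1]-.167)>.075]; print('mug',len(w),np.percentile(w,2,axis=0),np.percentile(w,98,axis=0))
```

```text
table 0.0004475108312654045 -0.0012242627820385564
top clamp rect ((487.23907470703125, -166.9535675048828), (38.783714294433594, 59.13238525390625), 14.758734703063965)
key [ 0.49069705 -0.15170764  0.07294608] [ 0.49801449 -0.14233015  0.07942432] 0.0771355463909404 ((490.8282470703125, -152.1077880859375), (18.54813575744629, 12.94141674041748), 69.5855484008789)
lid ((681.1580810546875, 167.70681762695312), 51.28192901611328) 0.1348456628403141
outlet 285 -14.401075 572.1159 192.47629 ((572.5198364257812, 193.7486114501953), (32.34510803222656, 72.12052917480469), 77.36316680908203) 0.12349598480692779
tip s 0.14090576199866486 [0.53951729 0.20981603 0.10387324]
mug 470 [0.63696768 0.29180105 0.03117919] [0.71357058 0.37149089 0.09294071]
scene clamp rect ((495.4549560546875, -166.00790405273438), (23.936466217041016, 58.683433532714844), 24.266386032104492)
key [ 0.48943646 -0.15571733  0.06735236] [ 0.49722409 -0.14263887  0.07606855] 0.07553977608152243 ((491.9536437988281, -154.2780303955078), (21.178274154663086, 13.422628402709961), 63.759403228759766)
lid ((682.6517944335938, 164.88040161132812), 52.65393829345703) 0.13453954512701882
outlet 186 -18.22548 568.4499 186.23833 ((571.7378540039062, 189.53469848632812), (29.551607131958008, 71.57869720458984), 77.37860107421875) 0.1184244999389309
tip s 0.14041363837941767 [0.53871842 0.20510854 0.09652393]
mug 367 [0.63766588 0.2911153  0.0360617 ] [0.71780922 0.37044197 0.09011785]
```

```bash
cat >> h.py <<'E'
def rays(n,uv):
    c,f=cal(n); K=np.array([[f,0,c['cx']],[0,f,c['cy']],[0,0,1.]]); R=np.array(c['R'])
    p=cv2.undistortPoints(np.asarray(uv,float).reshape(-1,1,2),K,np.array([c['k1'],0,0,0.])).reshape(-1,2)
    return -R.T@np.array(c['t']), np.c_[p,np.ones(len(p))]@R
def plane(n,uv,z):
    o,d=rays(n,uv); return o+d*((z-o[2])/d[:,2])[:,None]
E
python3 - <<'E'
from h import *
from scipy.optimize import least_squares
for n in('top','scene'):
    P=np.load(n+'0.npy')
    m=((np.hypot(P[...,0]-.68,P[...,1]-.167)<.06)&(P[...,2]>.128)&(P[...,2]<.15)).astype(np.uint8)
    ct=max(cv2.findContours(m,0,cv2.CHAIN_APPROX_NONE)[0],key=cv2.contourArea).reshape(-1,2)
    X=plane(n,ct,.134)[:,:2]
    s=least_squares(lambda p:np.hypot(*(X-p[:2]).T)-p[2],[.68,.167,.049],loss='soft_l1',f_scale=.001).x; print(n,'lid',s)
    c=s[:2]
    m=(np.hypot(P[...,0]-.57,P[...,1]-.19)<.07)&(P[...,2]>.075)&(P[...,2]<.125)&(np.hypot(P[...,0]-c[0],P[...,1]-c[1])>.075)
    v,u=np.nonzero(m); X=plane(n,np.c_[u,v],.1)[:,:2]
    if n=='top':
        a=np.radians(-16); e=np.array([np.cos(a),np.sin(a)]); w=np.array([-e[1],e[0]])
        S=(X-c)@e; T=(X-c)@w; B=[]
        for b in np.arange(-.15,-.07,.006):
            k=(S>=b)&(S<b+.006)
            if k.sum()>4: B.append([b+.003,T[k].min(),T[k].max()])
        B=np.array(B); print(np.round(B*1000,1).tolist()); mid=B[:,1:].mean(1); f=np.polyfit(B[:,0],mid,1); print('yaw',-16+np.degrees(f[0]),'offset at -110mm',np.polyval(f,-.11),'at 0',f[1],'min S',S.min())
Q=[]
for n,z in(('top',.0004),('scene',-.0012)):
    P=np.load(n+'0.npy').reshape(-1,3)-[0,0,z]
    m=(np.hypot(P[:,0]-.494,P[:,1]+.166)<.04)&(P[:,2]>.012)&(P[:,2]<.046); q=P[m]
    for a in (10,14,18,22,26):
        e=np.array([np.cos(np.radians(a)),np.sin(np.radians(a))]); w=np.array([-e[1],e[0]])
        s,t=q[:,:2]@e*1000,q[:,:2]@w*1000; print(n,a,np.percentile(s,[3,97]).round(1),np.percentile(t,[2,98]).round(1))
E
```

```text
top lid [0.68067604 0.166801   0.04722578]
[[-147.0, -16.6, 6.9], [-141.0, -15.7, 8.7], [-135.0, -17.5, 10.4], [-129.0, -20.3, 13.1], [-123.0, -19.4, 12.2], [-117.0, -19.5, 13.1], [-111.0, -18.6, 13.0], [-105.0, -19.5, 13.9], [-99.0, -17.8, 13.0], [-93.0, -17.9, 12.9], [-87.0, -17.0, 11.1], [-81.0, -17.0, 13.7], [-75.0, -15.3, 11.9]]
yaw -14.073715845605916 offset at -110mm -0.002968692628778663 at 0 0.0007295074617702096 min S -0.1475225841569627
scene lid [0.67686581 0.16143406 0.04572953]
top 10 [445.5 469.7] [-276.6 -219.5]
top 14 [428.1 451. ] [-307.9 -250.7]
top 18 [408.9 430.5] [-337.9 -280.8]
top 22 [387.2 409. ] [-366.8 -309.4]
top 26 [362.5 385.4] [-393.3 -336.1]
scene 10 [444.4 470.8] [-278.3 -222.9]
scene 14 [427.1 451.4] [-309.8 -254.1]
scene 18 [408.1 430.8] [-339.8 -283.6]
scene 22 [386.3 407.4] [-368.2 -311.8]
scene 26 [362.6 382.1] [-395.4 -338.1]
```

Call:
servo_tool(
  turn=[
    [0,0,-1.2],
    [0,0,-2.4],
    [0,0,-3.6],
    [0,0,-4.8],
    [0,0,-6],
    [0,0,-7.2],
    [0,0,-8.4],
    [0,0,-9.3],
  ],
  slide=[
    [1.2,-1.6,0],
    [2.4,-3.2,0],
    [3.6,-4.8,0],
    [4.7,-6.5,0],
    [5.3,-8.4,0],
    [5.6,-10.4,0],
    [5.6,-12.4,0],
    [5.6,-14.4,0],
  ],
  hand=[1,1,1,1,1,1,1,1],
)

```text
clock: 1.1
tcp_pos: [0.4502, 0.1789, 0.2311]
orientation: [-1.834, -2.551, 0.0]
contact_force: [1.0, -0.9, -0.3]
grip_width: 0.0855
gripper_force: 0.0
```

Call:
servo_tool(
  turn=[
    [0,0,0],
    [0,0,0],
    [0,0,0],
    [0,0,0],
    [0,0,0],
    [0,0,0],
    [0,0,0],
    [0,0,0],
  ],
  slide=[
    [0.2,-2,0],
    [0.4,-4,0],
    [0.6,-6,0],
    [0.8,-8,-0.6],
    [1,-9.6,-1.4],
    [1.2,-11.06,-2.4],
    [1.33,-11.06,-2.7],
    [1.33,-11.06,-2.7],
  ],
  hand=[1,1,1,1,1,1,1,1],
)

```text
clock: 2.1
tcp_pos: [0.49, -0.15, 0.1496]
orientation: [-1.828, -2.552, 0.001]
contact_force: [0.7, 1.7, 0.3]
grip_width: 0.0854
gripper_force: 0.0
```

Run:
```python
from h import *
o=r.get_obs(); print(o['clock'],o['tcp_pos'],o['orientation'],o['joints'])
im,d=r.grab_frame('scene'); q=im[205:275,265:345,::-1]; cv2.imwrite('pics/s1.png',cv2.resize(q,None,fx=7,fy=7,interpolation=2))
```

```text
2.1 [ 0.49001723 -0.15002015  0.14955768] [-1.82838387e+00 -2.55243232e+00  1.33663697e-03] [-0.26044511  0.34506794  0.5332744   2.0457764  -0.23905795  0.81212198
  0.74070365]
```

View pics/s1.png

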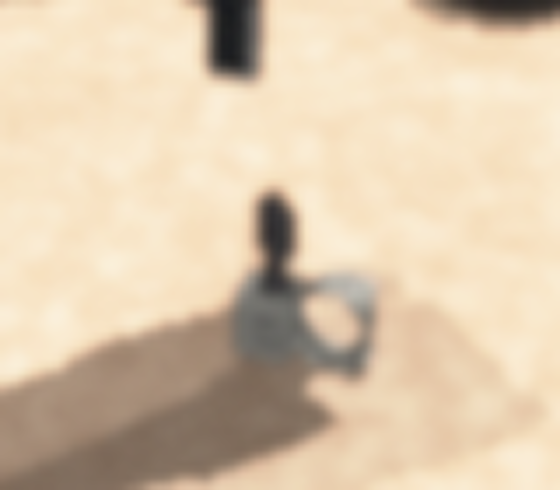

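The key stands free and the hand is above it, with one finger visible at about (232,40) in the crop. I'll go down and close.

Call:
servo_tool(
  turn=[
    [0,0,0],
    [0,0,0],
    [0,0,0],
    [0,0,0],
    [0,0,0],
    [0,0,0],
    [0,0,0],
    [0,0,0],
  ],
  slide=[
    [0,-0.04,-1],
    [0,-0.04,-2],
    [0,-0.04,-3],
    [0,-0.04,-3.7],
    [0,-0.04,-4.2],
    [0,-0.04,-4.55],
    [0,-0.04,-4.72],
    [0,-0.04,-4.72],
  ],
  hand=[1,1,1,1,1,1,1,1],
)

```text
clock: 3.15
tcp_pos: [0.4905, -0.1519, 0.0088]
orientation: [1.83, 2.554, 0.0]
contact_force: [-0.4, -1.2, 0.7]
grip_width: 0.0856
gripper_force: 0.0
```

Call:
servo_tool(
  turn=[
    [0,0,0],
    [0,0,0],
    [0,0,0],
    [0,0,0],
    [0,0,0],
    [0,0,0],
    [0,0,0],
    [0,0,0],
  ],
  slide=[
    [0,0,0],
    [0,0,0],
    [0,0,0],
    [0,0,0],
    [0,0,0],
    [0,0,0],
    [0,0,0],
    [0,0,0],
  ],
  hand=[0.6,0.5,0.4,0.3,0.2,0.1,0,0],
  squeeze=60,
)

```text
clock: 4.15
tcp_pos: [0.4907, -0.1519, 0.0091]
orientation: [1.829, 2.553, 0.001]
contact_force: [-0.8, 0.0, 5.1]
grip_width: 0.0232
gripper_force: 56.9
```

Call:
servo_tool(
  turn=[
    [0,0,0],
    [0,0,0],
    [0,0,0],
    [0,0,0],
    [0,0,0],
    [0,0,-1],
    [0,0,-2],
    [0,0,-3],
  ],
  slide=[
    [0,0,0.5],
    [0,0,1.4],
    [0,0,2.4],
    [0,0,3.4],
    [0,0,4.4],
    [-0.3,1,5.2],
    [-0.6,2.4,5.4],
    [-0.9,4,5.4],
  ],
  hand=[0,0,0,0,0,0,0,0],
)

```text
clock: 5.15
tcp_pos: [0.4632, -0.0314, 0.1719]
orientation: [2.152, 2.287, 0.003]
contact_force: [0.4, 1.4, -1.9]
grip_width: 0.0236
gripper_force: 56.8
```

Call:
servo_tool(
  turn=[
    [0,0,-1],
    [0,0,-2],
    [0,0,-3],
    [0,0,-3.58],
    [0,0,-3.58],
    [0,0,-3.58],
    [0,0,-3.58],
    [0,0,-3.58],
  ],
  slide=[
    [-0.1,1.5,0],
    [-0.1,3,0],
    [-0.1,4.5,0],
    [0,6,0],
    [0.5,7.4,0],
    [1.2,8.6,0],
    [1.81,9,0],
    [1.81,9,0],
  ],
  hand=[0,0,0,0,0,0,0,0],
)

```text
clock: 6.15
tcp_pos: [0.5183, 0.2388, 0.171]
orientation: [2.476, 1.932, 0.001]
contact_force: [-0.9, -0.4, -1.6]
grip_width: 0.0233
gripper_force: 57.1
```

Run:
```python
from h import *
o=r.get_obs(); print(o['clock'],o['tcp_pos'],o['orientation'],o['joints'],o['contact_force'],o['moment'],o['grip_width'])
z=lambda i,s:cv2.resize(i,None,fx=s,fy=s,interpolation=2)
i1,d=r.grab_frame('scene'); P=points('scene',d); np.save('s2.npy',P); i2,d=r.grab_frame('top'); Q=points('top',d); np.save('t2.npy',Q)
cv2.imwrite('pics/s2full.png',i1[...,::-1])
W=np.zeros((400,800,3),np.uint8); W[:,:400]=z(i1[130:230,190:290,::-1],4); W[:,400:]=z(i2[140:240,160:260,::-1],4); cv2.imwrite('pics/b2.png',W)
```

```text
6.15 [0.51829692 0.23876521 0.17100317] [2.47642301e+00 1.93171158e+00 6.14403240e-04] [-0.95411527  0.40886246  0.53082271  1.89731836 -0.25831687  0.90258492
 -0.54377816] [-0.87992461 -0.44897113 -1.58521849] [-0.04422997  0.06017664 -0.0645118 ] 0.02326496113753296
```

View pics/b2.png

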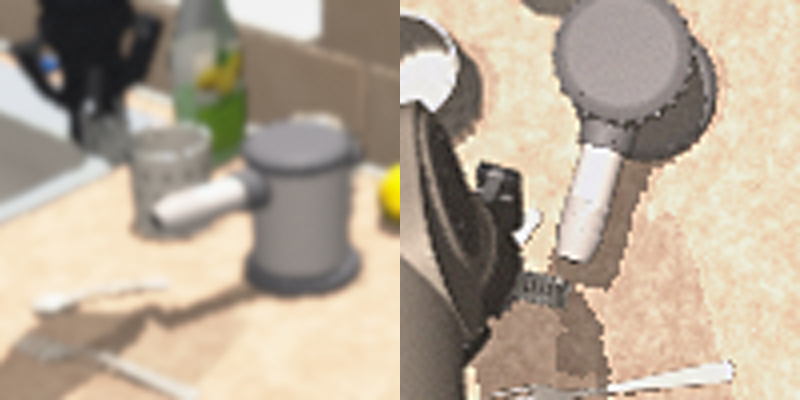

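The band in hand shows in the top crop at about (540,290), just before the outlet tip at (580,255). I'll check the in-hand position from the depth points.

Run:
```python
from h import *
a=np.radians(-14.1); e=np.array([np.cos(a),np.sin(a)]); w=np.array([-e[1],e[0]]); g=np.array([.5183,.2388])
for n in('s2','t2'):
    P=np.load(n+'.npy').reshape(-1,3); L=np.c_[(P[:,:2]-g)@e,(P[:,:2]-g)@w,P[:,2]]*1000
    m=(abs(L[:,0])<22)&(L[:,1]<-8)&(L[:,1]>-60)&(L[:,2]>155)&(L[:,2]<215); q=L[m]
    print(n,len(q)); 
    if len(q): print(np.percentile(q,[2,10,50,90,98],axis=0).round(1)); 
    t=q[q[:,2]>190]
    for b in range(-50,-8,6):
        k=t[(t[:,1]>=b)&(t[:,1]<b+6)]
        if len(k): print(b,len(k),k[:,0].min().round(1),k[:,0].max().round(1),np.median(k[:,2]).round(1))
# band-top ends in the top image cast onto plane
```

```text
s2 172
[[-20.8 -46.5 162.7]
 [-16.3 -43.7 166.6]
 [ -3.1 -15.4 186.4]
 [ 10.3  -9.7 205.7]
 [ 18.7  -8.5 213.6]]
-50 3 -5.7 6.3 196.9
-44 14 -7.0 9.5 198.8
-38 7 -7.3 7.6 200.7
-32 4 -6.0 10.5 201.6
-26 2 -6.2 -3.5 195.3
-20 7 -19.2 20.6 205.7
-14 38 -22.0 21.7 202.7
t2 115
[[-19.  -46.5 164.9]
 [-10.1 -45.8 172.9]
 [ -1.9 -32.9 199.3]
 [  6.9 -14.4 205. ]
 [ 10.5 -13.6 206.5]]
-50 10 -8.6 6.9 198.7
-44 18 -8.5 8.8 201.4
-38 15 -9.2 8.4 203.2
-32 16 -9.3 7.6 202.7
-26 16 -10.2 6.5 199.7
-20 10 -20.1 5.3 195.8
-14 1 -17.6 -17.6 192.8
```

Call:
servo_tool(
  turn=[
    [0,0,0],
    [0,0,0],
    [0,0,0],
    [0,0,0],
    [0,0,0],
  ],
  slide=[
    [0,0,-0.8],
    [0,0,-1.7],
    [0,0,-2.4],
    [0,0,-2.75],
    [0,0,-2.75],
  ],
  hand=[0,0,0,0,0],
)

```text
clock: 6.88
tcp_pos: [0.5171, 0.2373, 0.0881]
orientation: [-2.479, -1.93, 0.002]
contact_force: [-0.5, 0.2, -1.0]
grip_width: 0.023
gripper_force: 57.0
```

Run:
```python
from h import *
a=np.radians(-14.1); e=np.array([np.cos(a),np.sin(a)]); w=np.array([-e[1],e[0]])
o=r.get_obs(); g=o['tcp_pos'][:2]; print(o['tcp_pos'],o['contact_force'])
z=lambda i,s:cv2.resize(i,None,fx=s,fy=s,interpolation=2)
ims={}
for n in('top','scene'):
    im,d=r.grab_frame(n); ims[n]=im; P=points(n,d).reshape(-1,3)
    L=np.c_[(P[:,:2]-g)@e,(P[:,:2]-g)@w,P[:,2]]*1000
    for lo,hi,s0,s1 in((110,130,-12,12),(70,130,-12,12),(80,130,15,24),(80,130,25,34),(80,130,34,42),(80,130,42,52),(80,130,52,62),(80,130,62,75)):
        m=(L[:,0]>s0)&(L[:,0]<s1)&(L[:,1]<-8)&(L[:,1]>-60)&(L[:,2]>lo)&(L[:,2]<hi); q=L[m]
        if len(q): print(n,s0,s1,len(q),'t',np.percentile(q[:,1],[0,2,50,98]).round(1),'z',np.percentile(q[:,2],[5,95,100]).round(1), 's',np.percentile(q[:,0],[3,97]).round(1))
W=np.zeros((400,800,3),np.uint8); W[:,:400]=z(ims['scene'][150:230,190:270,::-1],5); W[:,400:]=z(ims['top'][170:230,165:225,::-1],6.667)[:400,:400]; cv2.imwrite('pics/b3.png',W)
```

```text
[0.51708386 0.2373288  0.08809599] [-0.50840585  0.1792622  -0.95778904]
top -12 12 65 t [-45.1 -44.7 -31.6 -17.6] z [114.4 122.9 123.5] s [-8.8  8.2]
top -12 12 85 t [-45.2 -45.1 -33.2 -13.1] z [ 81.2 122.8 123.5] s [-9.4  8.6]
top 25 34 21 t [-41.3 -40.7 -30.4 -17.6] z [ 99.  114.5 118.3] s [28.2 33.5]
top 34 42 30 t [-42.3 -42.1 -30.1 -15.8] z [104.1 117.8 121.2] s [34.4 41.6]
top 42 52 40 t [-45.3 -44.9 -30.9 -12.8] z [104.8 118.1 119.7] s [42.4 51.6]
top 52 62 42 t [-44.6 -43.9 -31.1 -13.7] z [102.9 119.1 120.5] s [52.5 61.7]
top 62 75 54 t [-44.2 -43.9 -30.9 -13.3] z [101.3 118.  121. ] s [62.6 74.4]
scene -12 12 35 t [-48.  -45.7 -33.4  -8.9] z [110.9 121.7 129.8] s [-10.   11.2]
scene -12 12 109 t [-48.5 -45.8 -31.   -9.3] z [ 81.5 119.  129.8] s [-10.    9.9]
scene 15 24 5 t [-13.1 -12.9 -10.4  -8.3] z [114.8 127.9 128.5] s [16.3 21.3]
scene 25 34 21 t [-39.9 -39.4 -30.4 -14.1] z [ 87.6 112.4 128.7] s [26.9 33.8]
scene 34 42 22 t [-40.9 -40.8 -37.4 -22.8] z [ 89.6 111.3 111.9] s [34.3 41.3]
scene 42 52 29 t [-46.  -45.6 -39.1 -22.4] z [ 90.  114.7 116. ] s [42.5 51.1]
scene 52 62 25 t [-46.5 -46.3 -39.6 -24.8] z [ 89.4 115.2 118. ] s [52.7 61.7]
scene 62 75 33 t [-46.2 -45.3 -40.  -24.6] z [ 89.9 114.3 115. ] s [62.2 74.6]
```

View pics/b3.png

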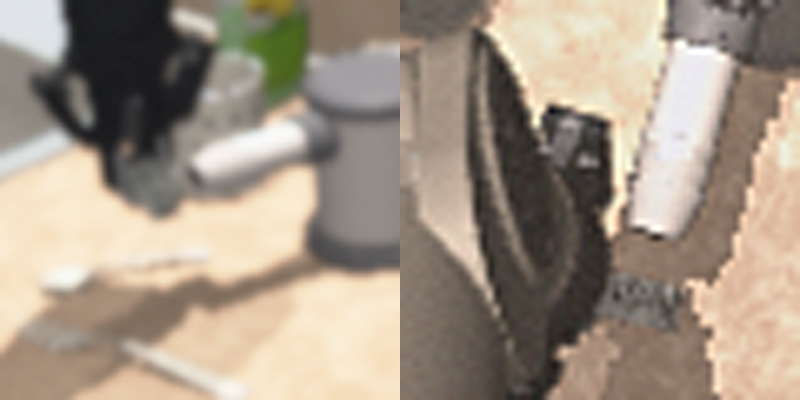

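In the top half the band sits at about (645,300), squarely ahead of the outlet tip at (655,230). The band axis is about 2 mm to the -y side of the outlet axis, so I'll shift +2 mm and slide on.

Call:
servo_tool(
  turn=[
    [0,0,0],
    [0,0,0],
    [0,0,0],
    [0,0,0],
    [0,0,0],
    [0,0,0],
    [0,0,0],
    [0,0,0],
  ],
  slide=[
    [0.02,0.065,0.013],
    [0.34,-0.015,0.013],
    [0.66,-0.095,0.013],
    [0.83,-0.135,0.013],
    [0.99,-0.18,0.013],
    [1.08,-0.2,0.013],
    [1.15,-0.22,0.013],
    [1.15,-0.22,0.013],
  ],
  hand=[0,0,0,0,0,0,0,0],
)

```text
clock: 7.98
tcp_pos: [0.5503, 0.2303, 0.0877]
orientation: [-2.478, -1.929, 0.007]
contact_force: [-6.5, -3.1, -0.8]
grip_width: 0.0229
gripper_force: 56.6
```

Call:
servo_tool(
  turn=[
    [0,0,0],
    [0,0,0],
    [0,0,0],
    [0,0,0],
    [0,0,0],
    [0,0,0],
  ],
  slide=[
    [0.08,-0.02,0],
    [0.16,-0.04,0],
    [0.24,-0.06,0],
    [0.32,-0.08,0],
    [0.4,-0.1,0],
    [0.4,-0.1,0],
  ],
  hand=[0,0,0,0,0,0],
)

```text
clock: 8.72
tcp_pos: [0.5635, 0.2283, 0.0881]
orientation: [-2.477, -1.93, 0.002]
contact_force: [-4.5, -1.6, -1.2]
grip_width: 0.023
gripper_force: 56.5
```

Call:
servo_tool(
  turn=[
    [0,0,0],
    [0,0,0],
    [0,0,0],
    [0,0,0],
    [0,0,0],
    [0,0,0],
    [0,0,0],
    [0,0,0],
  ],
  slide=[
    [0.08,-0.02,0],
    [0.16,-0.04,0],
    [0.24,-0.06,0],
    [0.32,-0.08,0],
    [0.4,-0.1,0],
    [0.48,-0.12,0],
    [0.56,-0.14,0],
    [0.56,-0.14,0],
  ],
  hand=[0,0,0,0,0,0,0,0],
)

```text
clock: 9.72
tcp_pos: [0.5814, 0.2241, 0.0886]
orientation: [2.478, 1.931, 0.001]
contact_force: [-3.3, -0.8, -3.4]
grip_width: 0.0228
gripper_force: 56.4
```

Call:
servo_tool(
  turn=[
    [0,0,0],
    [0,0,0],
    [0,0,0],
    [0,0,0],
    [0,0,0],
    [0,0,0],
  ],
  slide=[
    [0.08,-0.02,0],
    [0.16,-0.04,0],
    [0.24,-0.06,0],
    [0.32,-0.08,0],
    [0.4,-0.1,0],
    [0.4,-0.1,0],
  ],
  hand=[0,0,0,0,0,0],
)

```text
clock: 10.48
tcp_pos: [0.5936, 0.2211, 0.0886]
orientation: [2.478, 1.93, 0.001]
contact_force: [-2.7, -1.6, -5.2]
grip_width: 0.0228
gripper_force: 56.4
```

Call:
servo_tool(
  turn=[
    [0,0,0],
    [0,0,0],
    [0,0,0],
    [0,0,0],
    [0,0,0],
  ],
  slide=[
    [0.07,-0.02,-0.01],
    [0.14,-0.04,-0.01],
    [0.21,-0.055,-0.01],
    [0.26,-0.065,-0.01],
    [0.26,-0.065,-0.01],
  ],
  hand=[0,0,0,0,0],
)

```text
clock: 11.1
tcp_pos: [0.6015, 0.218, 0.0884]
orientation: [2.478, 1.929, 0.0]
contact_force: [-3.0, -4.8, -1.9]
grip_width: 0.0229
gripper_force: 56.7
```

Run:
```python
from h import *
o=r.get_obs(); print(o['tcp_pos'],o['contact_force'],o['moment'],o['joints'])
z=lambda i,s:cv2.resize(i,None,fx=s,fy=s,interpolation=2)
a,_=r.grab_frame('scene'); b,_=r.grab_frame('top')
W=np.zeros((400,800,3),np.uint8); W[:,:400]=z(a[130:210,200:280,::-1],5); W[:,400:]=z(b[160:220,180:240,::-1],6.667)[:400,:400]; cv2.imwrite('pics/b4.png',W)
```

```text
[0.60149865 0.21804207 0.08842887] [-2.97346728 -4.83969073 -1.85303724] [-0.86808607  0.54434754 -0.02422301] [-0.77479793  0.61951746  0.46112817  1.78187615 -0.35788801  0.82356577
 -0.38942648]
```

View pics/b4.png

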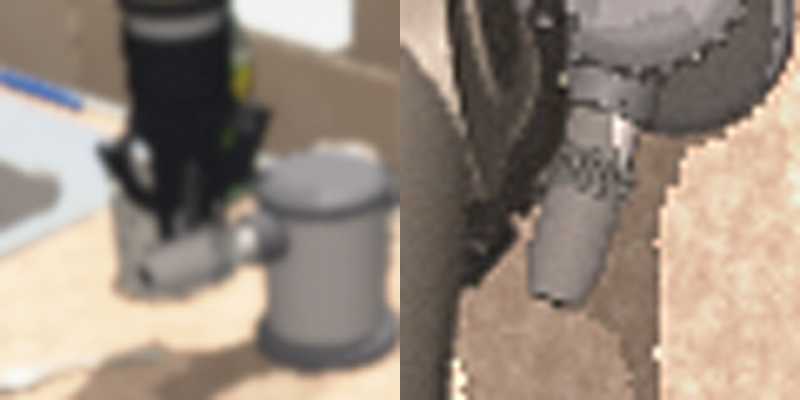

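The top half shows the band on the plain neck at about (590,170), between the last barb and the collar at (610,90). I'll open slightly and rise.

Call:
servo_tool(
  turn=[
    [0,0,0],
    [0,0,0],
    [0,0,0],
    [0,0,0],
  ],
  slide=[
    [0,0,0],
    [0,0,0],
    [0,0,0],
    [0,0,0],
  ],
  hand=[0.32,0.35,0.37,0.37],
)

```text
clock: 11.7
tcp_pos: [0.6011, 0.2197, 0.0885]
orientation: [2.478, 1.931, 0.001]
contact_force: [0.5, -0.1, 0.3]
grip_width: 0.0315
gripper_force: 0.0
```

Call:
servo_tool(
  turn=[
    [0,0,0],
    [0,0,0],
    [0,0,0],
    [0,0,0],
    [0,0,0],
    [0,0,0],
    [0,0,0],
    [0,0,0],
  ],
  slide=[
    [0,0,0.1],
    [0,0,0.3],
    [0,0,0.7],
    [0,0,1.2],
    [0,0,1.8],
    [0,0,2.6],
    [0,0,3.4],
    [0,0,4],
  ],
  hand=[0.37,0.37,0.37,0.37,0.37,0.37,0.37,0.37],
)

```text
clock: 12.7
tcp_pos: [0.6013, 0.2194, 0.2105]
orientation: [2.478, 1.931, 0.003]
contact_force: [-0.4, -0.9, -0.7]
grip_width: 0.0314
gripper_force: 0.0
```

Call:
servo_tool(
  turn=[
    [0,0,0],
    [0,0,0],
    [0,0,0],
    [0,0,0],
    [0,0,0],
  ],
  slide=[
    [-0.3,1,0.5],
    [-0.6,2.2,1],
    [-1,3.5,1.3],
    [-1.2,4,1.3],
    [-1.2,4,1.3],
  ],
  hand=[0.37,0.5,0.6,0.6,0.6],
)

```text
clock: 13.32
tcp_pos: [0.5641, 0.3399, 0.247]
orientation: [2.476, 1.933, -0.001]
contact_force: [0.5, -1.7, 0.4]
grip_width: 0.0512
gripper_force: 0.0
```

Run:
```python
from h import *
o=r.get_obs(); print(o['clock'],o['tcp_pos'],o['joints'])
z=lambda i,s:cv2.resize(i,None,fx=s,fy=s,interpolation=2)
ims={};allk=[]
for n in('top','scene'):
  for i in range(3):
    im,d=r.grab_frame(n); ims[n]=im; P=points(n,d); np.save(n+'5.npy',P)
    m=(np.hypot(P[...,0]-.6,P[...,1]-.218)<.025)&(P[...,2]>.128)&(P[...,2]<.16); k=P[m]; v,u=np.nonzero(m)
    print(n,len(k),k.mean(0),k.min(0),k.max(0),cv2.minAreaRect((k[:,:2]*1000).astype(np.float32)),'uv',u.min(),u.max(),v.min(),v.max())
    t=k[k[:,2]>np.percentile(k[:,2],95)-.006]; print('  top face',len(t),cv2.minAreaRect((t[:,:2]*1000).astype(np.float32)))
W=np.zeros((400,800,3),np.uint8); W[:,:400]=z(ims['scene'][140:190,215:265,::-1],8); W[:,400:]=z(ims['top'][160:210,180:230,::-1],8); cv2.imwrite('pics/b5.png',W)
```

```text
13.325 [0.56408369 0.33985691 0.24697027] [-1.00488407  0.47491956  0.5233364   1.60668508 -0.25534735  1.1296201
 -0.66445533]
top 45 [0.59766703 0.21343394 0.15098572] [0.58825574 0.20521905 0.12938965] [0.60846281 0.22283317 0.15890422] ((598.5298461914062, 214.63485717773438), (20.026676177978516, 12.88018798828125), 30.4414119720459) uv 193 200 177 185
  top face 33 ((598.4166870117188, 214.8483428955078), (20.09438705444336, 12.373224258422852), 29.50535774230957)
top 45 [0.59761062 0.21336571 0.15135205] [0.58816897 0.2054885  0.13298417] [0.60815793 0.22352696 0.15853084] ((599.2779541015625, 214.72169494628906), (21.088138580322266, 12.712787628173828), 32.83397674560547) uv 193 200 177 185
  top face 31 ((598.927490234375, 214.86972045898438), (18.465089797973633, 11.639333724975586), 27.685550689697266)
top 45 [0.59760772 0.21336508 0.15134849] [0.58838863 0.20580756 0.13263949] [0.60842683 0.22298873 0.15971974] ((598.8818359375, 214.65879821777344), (19.974647521972656, 12.881696701049805), 28.9154052734375) uv 193 200 177 185
  top face 30 ((598.429443359375, 214.707672
[... 427 characters left out ...]
ne 39 [0.59727507 0.21102853 0.14271811] [0.58940063 0.20391698 0.12838993] [0.6115516  0.22146986 0.15468062] ((598.6726684570312, 213.12716674804688), (23.517911911010742, 12.203339576721191), 31.228097915649414) uv 236 240 163 171
  top face 14 ((599.3668823242188, 213.52662658691406), (21.902271270751953, 10.346641540527344), 27.22088623046875)
scene 38 [0.59782182 0.21172295 0.14270489] [0.58935048 0.20380385 0.12808192] [0.61245313 0.22194349 0.15373812] ((600.1896362304688, 214.1764373779297), (23.05204963684082, 12.100118637084961), 32.13079071044922) uv 236 240 163 171
  top face 16 ((599.869873046875, 214.16534423828125), (22.318937301635742, 10.367103576660156), 41.92170715332031)
```

View pics/b5.png

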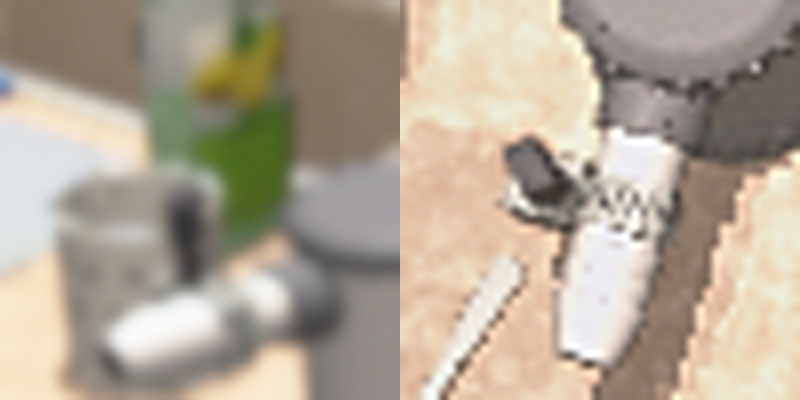

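The key shows at about (540,170) in the top half as a dark bar: centre about (0.599,0.215), long axis at azimuth about 30°. I'll grip it across its thin sides with plenty of clockwise wrist range left.

Call:
servo_tool(
  turn=[
    [0,0,2],
    [0,0,4],
    [0,0,6],
    [0,0,8],
    [0,0,10],
    [0,0,12],
    [0,0,14],
    [0,0,16],
  ],
  slide=[
    [0,0,0],
    [0,0,0],
    [0,0,0],
    [0,0,0],
    [0,0,0],
    [0.4,-1,0],
    [0.8,-2,0],
    [1,-3,0],
  ],
  hand=[0.5,0.5,0.5,0.5,0.5,0.5,0.5,0.5],
)

```text
clock: 14.62
tcp_pos: [0.5956, 0.2471, 0.2472]
orientation: [0.651, 3.073, -0.001]
contact_force: [0.4, 0.7, -0.1]
grip_width: 0.0428
gripper_force: 0.0
```

Call:
servo_tool(
  turn=[
    [0,0,2],
    [0,0,4],
    [0,0,6],
    [0,0,8],
    [0,0,10],
    [0,0,10.84],
    [0,0,10.84],
    [0,0,10.84],
  ],
  slide=[
    [0.1,-0.6,0],
    [0.17,-1.16,0],
    [0.17,-1.16,0],
    [0.17,-1.16,-0.6],
    [0.17,-1.16,-1.2],
    [0.17,-1.16,-1.6],
    [0.17,-1.16,-1.6],
    [0.17,-1.16,-1.6],
  ],
  hand=[0.5,0.5,0.5,0.5,0.5,0.5,0.5,0.5],
)

```text
clock: 15.62
tcp_pos: [0.6003, 0.2141, 0.1999]
orientation: [-0.811, 3.034, -0.0]
contact_force: [0.1, 0.1, 0.9]
grip_width: 0.0426
gripper_force: 0.0
```

Run:
```python
from h import *
o=r.get_obs(); R=cv2.Rodrigues(o['orientation'])[0]; print(o['clock'],o['tcp_pos'],np.degrees(np.arctan2(R[1,1],R[0,1])),o['joints'],o['contact_force'],o['moment'])
```

```text
15.625 [0.60033271 0.21409657 0.19987209] 119.92749467703267 [-0.47365468  0.44378525  0.04482126  1.68530141 -0.02250686  1.01233699
  1.6718741 ] [0.10030157 0.1102353  0.91572793] [-0.03232573 -0.00195063 -0.02133093]
```

Call:
servo_tool(
  turn=[
    [0,0,0],
    [0,0,0],
    [0,0,0],
    [0,0,0],
    [0,0,0],
    [0,0,0],
    [0,0,0],
  ],
  slide=[
    [-0.03,0.035,-0.4],
    [-0.03,0.035,-0.9],
    [-0.03,0.035,-1.4],
    [-0.03,0.035,-1.8],
    [-0.03,0.035,-2.2],
    [-0.03,0.035,-2.46],
    [-0.03,0.035,-2.46],
  ],
  hand=[0.5,0.5,0.5,0.5,0.5,0.5,0.5],
)

```text
clock: 16.5
tcp_pos: [0.5987, 0.2154, 0.1248]
orientation: [0.814, -3.033, 0.0]
contact_force: [-0.7, 0.7, -0.6]
grip_width: 0.043
gripper_force: 0.0
```

Call:
servo_tool(
  turn=[
    [0,0,0],
    [0,0,0],
    [0,0,0],
    [0,0,0],
    [0,0,0],
    [0,0,0],
    [0,0,0],
    [0,0,0],
  ],
  slide=[
    [0,0,0],
    [0,0,0],
    [0,0,0],
    [0,0,0],
    [0,0,0],
    [0,0,0],
    [0,0,0],
    [0,0,0],
  ],
  hand=[0.4,0.3,0.25,0.2,0.15,0.1,0,0],
  squeeze=30,
)

```text
clock: 17.5
tcp_pos: [0.5992, 0.2153, 0.1256]
orientation: [-0.814, 3.034, -0.0]
contact_force: [0.9, -0.4, 0.9]
grip_width: 0.0123
gripper_force: 30.4
```

```bash
cat > st.py <<'E'
from h import *
o=r.get_obs(); R=cv2.Rodrigues(o['orientation'])[0]; print(o['clock'],o['tcp_pos'].round(4),'az',np.degrees(np.arctan2(R[1,1],R[0,1])).round(2),'q7',o['joints'][6].round(3),o['contact_force'].round(2),'M',o['moment'].round(4),'tau7',o['tau'][6].round(4),o['grip_width'].round(4))
E
python3 st.py
```

```text
Traceback (most recent call last):
  File "st.py", line 2, in <module>
    o=r.get_obs(); R=cv2.Rodrigues(o['orientation'])[0]; print(o['clock'],o['tcp_pos'].round(4),'az',np.degrees(np.arctan2(R[1,1],R[0,1])).round(2),'q7',o['joints'][6].round(3),o['contact_force'].round(2),'M',o['moment'].round(4),'tau7',o['tau'][6].round(4),o['grip_width'].round(4))
                                                                                                                                                                                                                                                                  ^^^^^^^^^^^^^^^^^^^^^
AttributeError: 'float' object has no attribute 'round'
```

Call:
servo_tool(
  turn=[
    [0,0,-1],
    [0,0,-2],
    [0,0,-3],
    [0,0,-4],
    [0,0,-5],
    [0,0,-6],
    [0,0,-6],
    [0,0,-6],
  ],
  slide=[
    [0,0,0],
    [0,0,0],
    [0,0,0],
    [0,0,0],
    [0,0,0],
    [0,0,0],
    [0,0,0],
    [0,0,0],
  ],
  hand=[0,0,0,0,0,0,0,0],
)

```text
clock: 18.5
tcp_pos: [0.599, 0.2161, 0.1256]
orientation: [-0.005, 3.141, 0.001]
contact_force: [1.7, 1.1, -0.1]
grip_width: 0.0126
gripper_force: 30.3
```

```bash
sed -i "s/,o\['grip_width'\].round(4)/,o['grip_width']/" st.py; python3 st.py
```

```text
18.5 [0.599  0.2161 0.1256] az 90.17 q7 1.222 [ 1.65  1.07 -0.06] M [ 0.1625 -0.3455  0.0017] tau7 -0.0292 0.012627846534284667
```

Call:
servo_tool(
  turn=[
    [0,0,-1],
    [0,0,-2],
    [0,0,-3],
    [0,0,-4],
    [0,0,-5],
    [0,0,-5],
    [0,0,-5],
  ],
  slide=[
    [0,0,0],
    [0,0,0],
    [0,0,0],
    [0,0,0],
    [0,0,0],
    [0,0,0],
    [0,0,0],
  ],
  hand=[0,0,0,0,0,0,0],
)

```text
clock: 19.38
tcp_pos: [0.5992, 0.2166, 0.1256]
orientation: [0.674, 3.068, 0.002]
contact_force: [3.1, 3.4, -0.8]
grip_width: 0.0128
gripper_force: 30.1
```

```bash
python3 st.py
```

```text
19.375 [0.5992 0.2166 0.1256] az 65.21 q7 0.849 [ 3.13  3.43 -0.81] M [ 0.9427 -0.6103  0.028 ] tau7 -0.0319 0.01279897739243692
```

Call:
servo_tool(
  turn=[
    [0,0,-0.4],
    [0,0,-0.8],
    [0,0,-1.2],
    [0,0,-1.6],
  ],
  slide=[
    [0.01,0.01,0],
    [0.02,0.02,0],
    [0.02,0.02,0],
    [0.02,0.02,0],
  ],
  hand=[0,0,0,0],
)

```text
clock: 19.88
tcp_pos: [0.5996, 0.2168, 0.1257]
orientation: [-0.894, -3.012, -0.001]
contact_force: [1.5, 5.3, 0.8]
grip_width: 0.0129
gripper_force: 30.4
```

```bash
python3 st.py
```

```text
19.875 [0.5996 0.2168 0.1257] az 56.95 q7 0.726 [1.47 5.28 0.78] M [ 1.1803 -0.3668  0.1389] tau7 0.175 0.012889217835241034
```

Call:
servo_tool(
  turn=[
    [0,0,-0.4],
    [0,0,-0.8],
    [0,0,-1.2],
  ],
  slide=[
    [0,0,0],
    [0,0,0],
    [0,0,0],
  ],
  hand=[0,0,0],
)

```text
clock: 20.25
tcp_pos: [0.5997, 0.2169, 0.1257]
orientation: [1.05, 2.961, 0.002]
contact_force: [1.6, 5.8, 0.9]
grip_width: 0.0127
gripper_force: 30.4
```

```bash
python3 st.py
```

```text
20.25 [0.5997 0.2169 0.1257] az 50.96 q7 0.637 [1.57 5.81 0.87] M [ 1.2384 -0.4336  0.1202] tau7 0.1725 0.012676302489655901
```

Call:
servo_tool(
  turn=[
    [0,0,-0.4],
    [0,0,-0.8],
    [0,0,-1.2],
  ],
  slide=[
    [0.01,0.02,0],
    [0.01,0.03,0],
    [0.01,0.03,0],
  ],
  hand=[0,0,0],
)

```text
clock: 20.62
tcp_pos: [0.5999, 0.2171, 0.1256]
orientation: [-1.204, -2.902, -0.0]
contact_force: [0.9, 3.5, 2.4]
grip_width: 0.0126
gripper_force: 30.6
```

```bash
python3 st.py
```

```text
20.625 [0.5999 0.2171 0.1256] az 44.93 q7 0.547 [0.88 3.52 2.43] M [ 0.9851 -0.2035  0.1394] tau7 0.173 0.012648603686244835
```

Call:
servo_tool(
  turn=[
    [0,0,-0.4],
    [0,0,-0.8],
    [0,0,-1.2],
  ],
  slide=[
    [0,0.01,0],
    [0,0.02,0],
    [0,0.02,0],
  ],
  hand=[0,0,0],
)

```text
clock: 21.0
tcp_pos: [0.6, 0.2173, 0.1256]
orientation: [1.354, 2.834, -0.0]
contact_force: [1.4, 3.7, 2.9]
grip_width: 0.0126
gripper_force: 30.8
```

```bash
python3 st.py
```

```text
21.0 [0.6    0.2173 0.1256] az 38.91 q7 0.458 [1.43 3.72 2.91] M [ 0.647  -0.2894  0.1703] tau7 0.1533 0.012627463775435555
```

Call:
servo_tool(
  turn=[
    [0,0,-0.4],
    [0,0,-0.8],
  ],
  slide=[
    [0,0,0],
    [0,0,0],
  ],
  hand=[0,0],
)

```text
clock: 21.25
tcp_pos: [0.6001, 0.2173, 0.1256]
orientation: [1.452, 2.785, -0.0]
contact_force: [1.4, 2.0, 3.4]
grip_width: 0.0124
gripper_force: 30.9
```

```bash
python3 st.py
```

```text
21.25 [0.6001 0.2173 0.1256] az 34.92 q7 0.399 [1.36 2.05 3.43] M [ 0.4543 -0.3641  0.2127] tau7 0.1176 0.012447038566239455
```

The torque has climbed from about 0.13 to 0.21 N m, which is 0.06–0.08 over friction and inside the snug range. I'll let go.

Call:
servo_tool(
  turn=[
    [0,0,0],
    [0,0,0],
    [0,0,0],
    [0,0,0],
  ],
  slide=[
    [0,0,0],
    [0,0,0],
    [0,0,0],
    [0,0,0],
  ],
  hand=[0.25,0.35,0.4,0.4],
)

```text
clock: 21.75
tcp_pos: [0.5997, 0.2174, 0.1253]
orientation: [-1.449, -2.787, 0.001]
contact_force: [0.1, 0.3, -0.5]
grip_width: 0.0342
gripper_force: 0.0
```

Call:
servo_tool(
  turn=[
    [0,0,0],
    [0,0,0],
    [0,0,0],
    [0,0,0],
    [0,0,0],
    [0,0,0],
    [0,0,0],
    [0,0,0],
  ],
  slide=[
    [0,0,0.3],
    [0,0,0.8],
    [0,0,1.5],
    [0,0,2.5],
    [0,0,3.5],
    [-0.5,1.5,4],
    [-1,3,4],
    [-1.2,4,4],
  ],
  hand=[0.4,0.4,0.4,0.4,0.4,0.4,0.4,0.4],
)

```text
clock: 22.75
tcp_pos: [0.5628, 0.3407, 0.2472]
orientation: [-1.445, -2.789, -0.004]
contact_force: [0.7, -0.8, -0.1]
grip_width: 0.0343
gripper_force: 0.0
```

```bash
python3 st.py
python3 - <<'E'
from h import *
z=lambda i,s:cv2.resize(i,None,fx=s,fy=s,interpolation=2)
a,_=r.grab_frame('scene'); b,d=r.grab_frame('top'); P=points('top',d)
W=np.zeros((400,800,3),np.uint8); W[:,:400]=z(a[130:210,200:280,::-1],5); W[:,400:]=z(b[160:220,180:240,::-1],6.667)[:400,:400]; cv2.imwrite('pics/b6.png',W)
k=P[(np.hypot(P[...,0]-.6,P[...,1]-.218)<.025)&(P[...,2]>.138)&(P[...,2]<.165)]; print(cv2.minAreaRect((k[:,:2]*1000).astype(np.float32)),np.percentile(k[:,2],95))
E
```

```text
22.75 [0.5628 0.3407 0.2472] az 35.21 q7 0.151 [ 0.67 -0.82 -0.07] M [ 0.0262 -0.0195 -0.0282] tau7 0.3263 0.03426054778437676
((598.3560180664062, 213.80030822753906), (13.511731147766113, 17.66971778869629), 42.368370056152344) 0.1576540187204924
```

View pics/b6.png

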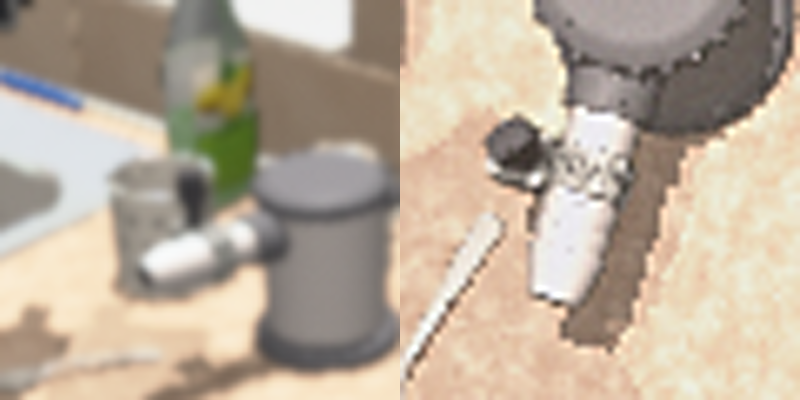

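The band sits on the neck at about (590,165) with the key upright at (512,145), and the collar and barbs are clear. I'll hand in.

```bash
python3 -c "
from bench import r
print(r.hand_in())"
```

```text
the job is handed in; nothing more can be done
None
```

I put the clamp on the plain neck with its key upward, tightened it to what I read as snug (key torque about 0.06–0.08 N m above friction), let go, and handed the job in at about 23 s. The hand-in gave no verdict.

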